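Lift a sawn bone slice with the flat lifter onto the rail stand

TASK

Use the flat lifter to get under the kidney-shaped plastic bone slice that lies on the saw board (the board's stop bar will keep it from sliding away), lift it clear, and set it down on the rail stand, lying flat, centred, with its long side bridging both rails. Lower it onto the rails with the blade going down between them rather than dropping it, then draw the lifter out and leave it standing flat on the table, clear of the stand. Do not touch the slice with the gripper or any other part of the robot, do not let it fall on the table, and leave the other things where they are.

Things in the scene. Friction and masses are not known exactly. Their poses are not given: they have to be found in the camera images.
- lifter: the lifter: steel spatula with a black bar handle above its rear half, standing flat on its blade, 0.22 kg. Origin on the blade's underside below the grip's middle; x to the front edge, z up. Blade flat, 40 mm wide (y), 2.5 mm thick, x = -60 to 115 mm, then a 15 mm nose thinning to about 1.5 mm at the front edge, x = 130 mm. x = 50 to 130 mm is free to carry the slice
- lifter_grip (a point): centre of the lifter's bar handle, 46 mm above the blade's underside, at x = 0 of the lifter; same axes. The handle is 100 mm long (x = -55 to 45 mm), 22 mm wide, 35 to 57 mm above the underside, on two posts at x = -40 and 30 mm. Grasp it across its width (along y), from above
- lifter_tip (a point): middle of the blade's front edge, on the underside, at x = 130 mm of the lifter; same axes
- slice: ivory plastic bone slice, kidney-shaped, 54 mm (x) by 86 mm (y): two round lobes of radius 27 mm at y = +-16 mm; 10 mm thick, 0.05 kg. Origin at the centre of its underside. Lower edge bevelled all round (7 mm in, 4 mm up), so a thin edge gets under it. Loose on the board, 2 to 30 mm short of the stop bar, y roughly along it; pushed to the bar it squares up and the blade slips under
- saw_board: aluminium board fixed on the table, 150 mm (x) by 130 mm (y), 12 mm thick. Origin at the centre of its underside, z up; along its far edge (+x) runs a dark stop bar: near face at x = 61 mm, 14 mm wide, 6 mm above the board's top. The other three sides are open; bring the lifter in from the near side, along the board's +x
- stand: the rail stand, fixed: two aluminium rails along x, 90 mm long, 16 mm wide, tops 40 mm above the table, 54 mm gap between them (inner faces y = +-27 mm), on a base 100 x 90 x 4 mm. Origin at the centre of the base's underside, z up. The gap is open at the top and both ends: the 40 mm blade goes down between the rails, pointing along +x, and draws out along -x
- stand_top (a point): centre of the stand at the level of the rail tops (40 mm above the table); axes as the stand. The slice belongs with its origin here, its y across the rails
- bone_disc: bystander: round ivory plastic bone disc, 48 mm across, 14 mm thick, beyond the lifter; origin at the centre of its underside
- cut_guide: bystander: steel cutting block 50 x 70 x 18 mm, beyond the lifter; origin at the centre of its underside
- mallet: bystander: hammer lying at the left, 260 mm long; origin under its middle
- osteotome: bystander: wooden-handled bone chisel, 170 mm long, lying at the right; origin under its middle
- wrench: bystander: steel wrench, 140 mm long, lying at the right; origin under its middle
- screw_pot: bystander: small steel bowl, 80 mm across and 45 mm high, at the left; origin at the centre of its underside

How it is judged:
On the way, in this order (a step that is already met when the one before it is completed fails the run):
1. the slice lies on the lifter's blade, lifted clear of the board (its underside at least 28 mm above the table), tilted less than about 14 degrees (x of slice in the frame of lifter between 0.06 and 0.135 m and y of slice in the frame of lifter between -0.025 and 0.025 m and contact force between lifter and slice above 0.1 N and height (world z) of slice above 0.028 m and angle between slice's own z axis and vertical below 0.25 rad and contact force between slice and saw_board below 0.05 N), for 0.2 s.
2. still on the blade, the slice is brought down over the rails: within 20 mm of the stand's centre and less than 8 mm above the rail tops (x of slice in the frame of lifter between 0.06 and 0.135 m and y of slice in the frame of lifter between -0.025 and 0.025 m and contact force between lifter and slice above 0.1 N and horizontal distance between slice and stand_top below 0.02 m and height (world z) of slice between 0.037 and 0.048 m), for 0.04 s.
At the end, for the whole second after the job is handed in: The slice rests level (3.4 deg) on both rails, centred within 15 mm, its long side within 14 deg of square across them; the lifter is off it, flat on the table, its front edge over 70 mm from the stand's centre; both at rest (horizontal distance between slice and stand_top below 0.015 m and height (world z) of slice between 0.0375 and 0.043 m and angle between slice's own z axis and vertical below 0.06 rad and angle between the y axis of slice and the y axis of stand, either way round below 0.25 rad and contact force between slice and stand above 0.1 N and contact force between slice and lifter below 0.05 N and linear speed of each of slice, lifter below 0.02 m/s and height (world z) of lifter below 0.003 m and angle between lifter's own z axis and vertical below 0.05 rad and horizontal distance between lifter_tip and stand above 0.07 m); the robot touches nothing.
It fails at once if the robot touches the slice (contact force between any of the fingers, the arm and slice above 0.3 N).
It fails at once if the slice falls to the table (height (world z) of slice below 0.007 m).
It fails at once if a bystander is moved more than 25 mm (distance of any of bone_disc, cut_guide, mallet, osteotome, wrench, screw_pot from where it was at the start of the episode above 0.025 m).
It also fails if it takes over 64 s, if anything falls off the work surface, if the arm or the gripper's body presses on something with over 40 N, if the wrist force passes 120 N, or if a joint passes its speed limit or range.

ROBOT

A 7-joint arm with a two-finger parallel gripper is mounted at the origin on the work surface. World frame = base frame: x ahead of the robot, y to its left, z up, the work surface at z = 0. Lengths are in m, angles in rad, forces in N, time in s.
With the tool pointing down it reaches from about 0.4 to 0.85 m from the base axis. Payload 10.4 kg.
Tool frame: the origin (TCP) lies at the centre of the arm's flange, where the gripper is bolted on; the fingertips stand 173 mm ahead of it and the grasp point (between the pads) lies 155 mm ahead of it (manip.nose_length is the distance from the TCP to the fingertips, in m); z points along the fingers, x is the direction in which the jaws open and shut, and the axes are right-handed (so a half turn about z gives the same grasp; the last joint's range is limited). The gripper opens to 85 mm and grips with 20 to 120 N. Pads are 22 mm wide; open, the fingers measure 114 mm over their backs; the gripper's body (76 mm by 85 mm) begins 54 mm behind the grasp point. The pads swing forward as they close: fully open they stand 13 mm farther back than shut.
Start: joints at [-1.25, 0.332, -0.065, 1.46, 0.022, 1.35, -0.088], TCP at [0.211, 0.588, 0.405] pointing down, gripper open.
Joint ranges: [-2.6, 2.6], [-0.5, 2.12], [-1.47, 1.34], [0.16, 2.42], [-1.27, 4.41], [0.06, 2.06], [-2.6, 2.6]. Speed limits (rad/s): [2.22, 2.22, 2.79, 2.79, 3.14, 3.14, 3.14].

INTERFACE

Orientations are given as a unit quaternion [x, y, z, w].
In Python, from workcell import status, cams, order, manip gives the robot as it stands.
- The arm moves only by the tool servo_tool, never from a script. Its argument "motion" is a list that holds one entry, the list of rows, each a list of 6 numbers: the shift along the tool's x, y, z in units of 50 mm (1.0 is 50 mm), then the turn, a rotation vector about the tool's x, y, z in units of 5 degrees (1.0 is 5 degrees). In form: [[[x, y, z, ax, ay, az], ...]]. A call has 1 to 12 rows; each row shifts and turns the pose as measured when the row begins, along the tool's axes as they then stand; what a row does not reach is not made up. A row lasts 1/10 s, in which the tool goes at most 50 mm and 8.59 degrees, less where a joint would pass 70% of its speed; a pose out of reach is approached as far as the arm can. A call is refused whole if a number of a shift passes 1 or a number of a turn 1, either way. A call with a gripper value outside its range is refused whole. "jaw" is the closure in counts, from 0 (fully open) to 255 (shut), set as the call begins (left out, the last holds). The fingers move at their own pace and stop on an object; "force" is the grip in N (left out, the last holds). Time passes only in rows, so rows that do not move let the fingers close. It gives the time, the measured TCP pose, the force and the opening at its end, in the units of the state.
- status.get_obs(): the state, without advancing time (a new reading comes with each control period).
- cams.camera(name): name is "side" or "top"; returns a dict with "color" (384x512x3 uint8, red, green, blue), "vertical_fov" (degrees; the focal length in pixels is half the picture's height over the tangent of half this angle, whatever the lens; pixels are square), "cx", "cy" (the principal point, pixels), "extrinsics" (4x4, takes a point from camera to world coordinates). Camera axes: x right, y down, z forward; pixel columns grow to the right and rows downward; lengths in m; the calibration is good to about 2 mm. A picture is of the moment at which its call begins. There is no depth.
- order.hand_in(): hands the job in, once; it reports no verdict.
The state is a dict: "clock": time; "joint_pos": joint angles; "joint_velocities": joint speeds; "tau": joint torques, N m; "position": TCP position; "ee_rot": TCP orientation; "ft_force": force on the tool from outside, world axes, zero at the start; "torque": the same for the moment, N m; "grip_width": opening from 0.0 (shut) to 1.0 (fully open).
Only numpy, scipy, OpenCV 4.12 (cv2) and the standard library are available. Lean on these libraries where they do the work, as an engineer would, in place of code of your own. Each camera call takes 0.05 s, during which the arm holds its last target.

## Working session

There is one attempt and no reset: what is moved stays moved. The work goes in short steps, Python scripts to look and compute and a tool call to move; the robot and the scene stay as the last step left them, time stands still between calls to the robot, and variables do not carry over. Pictures are saved under pics/ and viewed, and the job is handed in when it is done.

Besides the shell and the picture viewer there is one more tool, called after "Request:" in YAML: its name, and indented under it one key for each argument. servo_tool: Moves the arm, as the interface text tells. Its arguments: {"type":"object","properties":{"motion":{"type":"array","items":{"type":"array","items":{"type":"array","items":{"type":"number"}}}},"jaw":{"type":"number"},"force":{"type":"number"}},"required":["motion"]}

```bash
ls; mkdir -p pics; python3 - <<'E'
from workcell import status,cams,order,manip
import cv2,numpy as np
print(status.get_obs())
for n in("side","top"):
    c=cams.camera(n); print(n,c["vertical_fov"],c["cx"],c["cy"],c["extrinsics"],{k for k in c})
    cv2.imwrite(f"pics/{n}0.png",c["color"][:,:,::-1])
E
```

```text
pics
{'clock': 0.0, 'joint_pos': array([-1.24961277,  0.33284714, -0.06471645,  1.46094657,  0.02156275,
        1.3498984 , -0.08850044]), 'joint_velocities': array([ 1.57700090e-04,  2.17547451e-05, -3.34989650e-04, -7.13335660e-04,
        9.48633186e-04,  9.28367422e-05, -1.84470467e-03]), 'tau': array([-1.05661878e-03, -6.25445223e+01,  4.84735309e-02, -3.91595006e+01,
        1.62052590e-02,  9.82669619e-03, -9.23198883e-06]), 'position': array([0.21059213, 0.58830898, 0.40392873]), 'ee_rot': array([ 8.17626021e-01,  5.75749247e-01, -5.67639739e-04,  4.14673287e-04]), 'ft_force': array([0.16675795, 0.47258152, 0.06609621]), 'torque': array([-0.03505094,  0.0522771 , -0.00022297]), 'grip_width': 1.003090251403949}
side 55.567103138832024 252.46813811725517 188.76654719699116 [[-0.98758671 -0.09750363  0.12314843  0.43906061]
 [-0.15634656  0.53479085 -0.83039418  1.06336703]
 [ 0.0151078  -0.83934009 -0.5433967   0.7355436 ]
 [ 0.          0.          0.          1.        ]] {'cy', 'cx', 'vertical_fov', 'color', 'extrinsics'}
top 44.630895837391925 250.03485808211883 188.78649924343878 [[-0.00776987 -0.9869082   0.16109575  0.36617778]
 [-0.99979537  0.01067612  0.01718278  0.00733617]
 [-0.0186777  -0.16092928 -0.98678919  1.35670937]
 [ 0.          0.          0.          1.        ]] {'cy', 'cx', 'vertical_fov', 'color', 'extrinsics'}
```

View pics/side0.png

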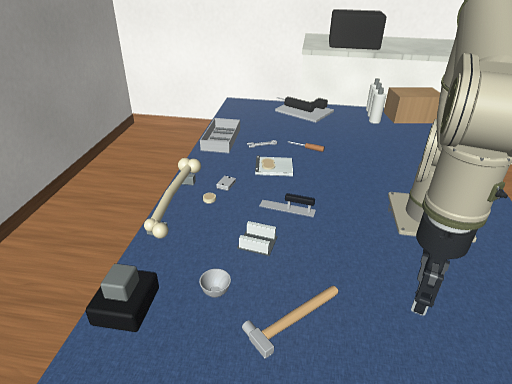

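View pics/top0.png

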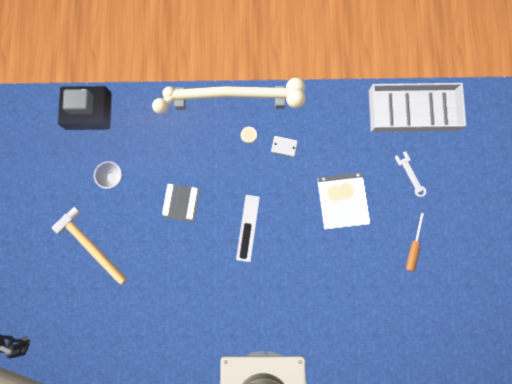

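```bash
cat > h.py <<'E'
import numpy as np,cv2
from workcell import status,cams,order,manip
from scipy.spatial.transform import Rotation as R
def f(c): return 192/np.tan(np.radians(c["vertical_fov"]/2))
def p2w(c,u,v,z):
    d=np.array([(u-c["cx"])/f(c),(v-c["cy"])/f(c),1]);E=c["extrinsics"]
    d=E[:3,:3]@d;o=E[:3,3];return o+d*(z-o[2])/d[2]
def w2p(c,P):
    E=c["extrinsics"];q=(np.atleast_2d(P)-E[:3,3])@E[:3,:3]
    return np.c_[q[:,0]/q[:,2]*f(c)+c["cx"],q[:,1]/q[:,2]*f(c)+c["cy"]]
def crop(c,x0,y0,w,h,s,name,draw=[]):
    im=cv2.resize(np.ascontiguousarray(c["color"][y0:y0+h,x0:x0+w,::-1]),None,fx=s,fy=s,interpolation=cv2.INTER_CUBIC)
    for poly,col in draw:
        q=((w2p(c,poly)-[x0,y0]+.5)*s).astype(int)
        cv2.polylines(im,[q.reshape(-1,1,2)],True,col,1)
    cv2.imwrite(name,im)
E
python3 - <<'E'
from h import *
c=cams.camera("top"); crop(c,150,160,130,110,6,"pics/a.png"); crop(c,300,160,90,80,8,"pics/b.png")
c=cams.camera("side"); crop(c,230,140,100,120,5,"pics/d.png")
E
```

```text
(no output)
```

View pics/a.png

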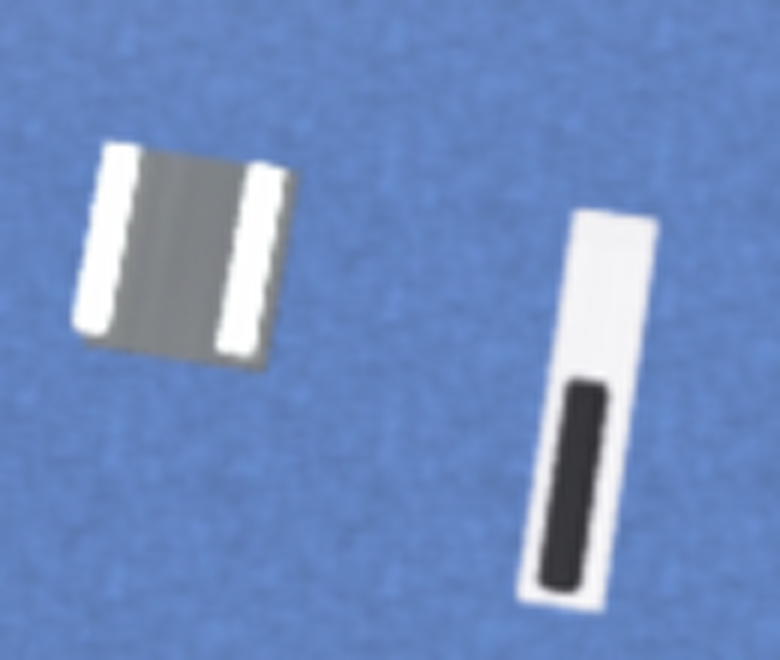

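View pics/b.png

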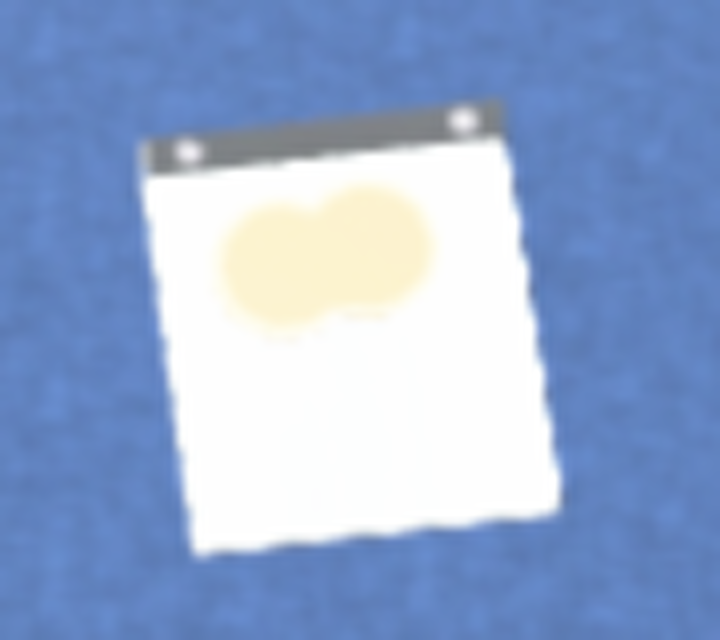

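View pics/d.png

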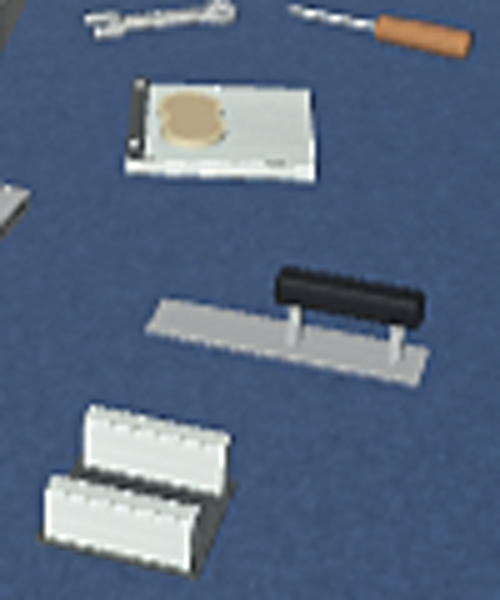

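```bash
cat > fit.py <<'E'
from h import *
from scipy.optimize import least_squares
T=cams.camera("top");S=cams.camera("side")
a=lambda X,Y,x0,y0,s:((X+.5)/s-.5+x0,(Y+.5)/s-.5+y0)
A=lambda X,Y:(T,)+a(X,Y,150,160,6); B=lambda X,Y:(T,)+a(X,Y,300,160,8); D=lambda X,Y:(S,)+a(X,Y,230,140,5)
obj={
"lifter":[((130,20,2),A(573,209)),((130,-20,2),A(658,217)),((-60,20,2.5),A(517,601)),((-60,-20,2.5),A(605,611)),
 ((130,-20,1),D(163,298)),((130,20,1),D(145,333)),((-60,20,1),D(418,385)),((-60,-20,1),D(430,347))],
"stand":[((45,43,40),A(104,141)),((45,27,40),A(141,148)),((-45,43,40),A(72,330)),((-45,27,40),A(107,335)),((45,-27,40),A(248,162)),((45,-43,40),A(290,170)),((-45,-27,40),A(216,352)),((-45,-43,40),A(252,358)),
 ((45,43,40),D(47,477)),((-45,43,40),D(200,506)),((45,-43,40),D(92,405)),((-45,-43,40),D(231,434))],
"board":[((-75,65,12),B(192,556)),((-75,-65,12),B(560,515)),((75,65,18),B(140,142)),((75,-65,18),B(503,100)),((61,65,18),B(150,177)),((61,-65,18),B(507,138)),
 ((-75,65,12),D(315,165)),((-75,-65,12),D(313,90))],
"slice":[((0,16,22),B(283,265)),((0,-16,22),B(368,247))]}
for k,o in obj.items():
    def res(p,o=o,out=False):
        r=[]
        for q,(c,u,v) in o:
            q=np.array(q)/1000; cs,sn=np.cos(p[2]),np.sin(p[2])
            P=[p[0]+cs*q[0]-sn*q[1],p[1]+sn*q[0]+cs*q[1],q[2]]
            r+=list(w2p(c,P)[0]-[u,v])
        return np.array(r)
    s=least_squares(res,[.5,0,0]); print(k,s.x.round(4),"deg",np.degrees(s.x[2]).round(2)); print(s.fun.reshape(-1,2).round(1).tolist())
E
python3 fit.py
```

```text
lifter [ 0.4377  0.0434 -0.1439] deg -8.25
[[0.3, 0.5], [-0.3, 1.0], [0.6, 0.2], [-0.3, 0.5], [-0.8, 0.4], [-0.4, -0.4], [-0.4, -0.3], [-0.9, 0.6]]
stand [ 0.5465  0.2303 -0.1554] deg -8.91
[[0.9, 0.9], [0.2, 0.5], [0.7, 0.3], [0.4, 0.3], [0.9, 0.9], [-0.5, 0.3], [1.0, 0.2], [0.5, 0.1], [-1.1, 2.5], [-2.0, 3.4], [-0.7, -0.3], [-0.4, -0.1]]
board [ 0.5481 -0.2379  0.0985] deg 5.64
[[0.6, -0.2], [-0.3, 0.0], [0.6, -0.0], [-0.3, 0.4], [-0.1, 0.3], [-0.1, 0.4], [-0.4, 0.7], [-1.0, 0.1]]
slice [ 0.5732 -0.229   0.2006] deg 11.49
[[-0.1, 0.0], [0.1, -0.0]]
```

```bash
cat > plan.py <<'E'
# prints remaining shift (tool axes, units of 50mm) and turn (units 5deg) to lifter-grip-style target: yaw deg, pitch nose-down deg
from h import *
import sys
def rot(yaw,pitch=0):
    L=R.from_euler('zyx',[yaw,pitch,0],degrees=True)  # lifter axes; +pitch = nose down
    return L*R.from_matrix(np.array([[0,1,0],[1,0,0],[0,0,-1.]]))
def plan(pos,yaw,pitch=0):
    o=status.get_obs();r=R.from_quat(o["ee_rot"])
    d=r.inv().apply(np.array(pos)-o["position"]); w=(r.inv()*rot(yaw,pitch)).as_rotvec(degrees=True)
    print("t",round(float(o["clock"]),2),"pos",o["position"].round(4),"F",o["ft_force"].round(1),"w",round(float(o["grip_width"]),3))
    print("shift units",(d/.05).round(3),"turn units",(w/5).round(3))
if __name__=="__main__":
    a=list(map(float,sys.argv[1:])); plan(a[:3],*a[3:])
E
python3 plan.py .4377 .0434 .404 -8.25
```

```text
t 0.3 pos [0.2106 0.5884 0.4045] F [0.4 0.3 0.1] w 1.0
shift units [-8.732  7.949  0.013] turn units [-0.     0.004 -2.29 ]
```

Request:
servo_tool:
  motion:
    - [[0, 0, 0, 0, 0, -0.76], [0, 0, 0, 0, 0, -0.76], [0, 0, 0, 0, 0, -0.76], [0, 0, 0, 0, 0, 0]]
  jaw: 0
  force: 60

```text
clock: 0.7
position: [0.2106, 0.5883, 0.404]
ee_rot: [0.754, 0.657, -0.0, 0.0]
ft_force: [-0.1, -0.4, -0.4]
grip_width: 0.997
```

```bash
python3 plan.py .4377 .0434 .404 -8.25
```

```text
t 0.7 pos [0.2106 0.5883 0.404 ] F [-0.1 -0.4 -0.4] w 0.997
shift units [-10.171   5.997   0.012] turn units [-0.002  0.013  0.07 ]
```

Request:
servo_tool:
  motion:
    - [[-0.85, 0.5, 0, 0, 0, 0], [-0.85, 0.5, 0, 0, 0, 0], [-0.85, 0.5, 0, 0, 0, 0], [-0.85, 0.5, 0, 0, 0, 0], [-0.85, 0.5, 0, 0, 0, 0], [-0.85, 0.5, 0, 0, 0, 0], [-0.85, 0.5, 0, 0, 0, 0], [-0.85, 0.5, 0, 0, 0, 0], [-0.85, 0.5, 0, 0, 0, 0], [-0.85, 0.5, 0, 0, 0, 0], [-0.85, 0.5, 0, 0, 0, 0], [0, 0, 0, 0, 0, 0]]

```text
clock: 1.9
position: [0.4147, 0.0749, 0.4025]
ee_rot: [0.762, 0.647, 0.002, -0.002]
ft_force: [-0.2, 1.6, 0.5]
grip_width: 1.002
```

```bash
python3 plan.py .4377 .0434 .404 -8.25
```

```text
t 1.9 pos [0.4147 0.0749 0.4025] F [-0.2  1.6  0.5] w 1.002
shift units [-0.547  0.557 -0.032] turn units [-0.008 -0.053 -0.22 ]
```

Request:
servo_tool:
  motion:
    - [[-0.55, 0.56, 0.5, 0, -0.05, -0.22], [0, 0, 0.8, 0, 0, 0], [0, 0, 0.8, 0, 0, 0], [0, 0, 0.6, 0, 0, 0], [0, 0, 0, 0, 0, 0]]

```text
clock: 2.4
position: [0.4392, 0.042, 0.2663]
ee_rot: [0.761, 0.649, 0.004, 0.001]
ft_force: [-0.4, -0.4, 0.4]
grip_width: 1.002
```

```bash
python3 plan.py .4377 .0434 .201 -8.25; python3 - <<'E'
from h import *
c=cams.camera("side"); crop(c,210,130,200,120,4,"pics/e.png")
E
```

```text
t 2.4 pos [0.4392 0.042  0.2663] F [-0.4 -0.4  0.4] w 1.002
shift units [ 0.018 -0.04   1.305] turn units [ 0.063 -0.054 -0.154]
```

View pics/e.png

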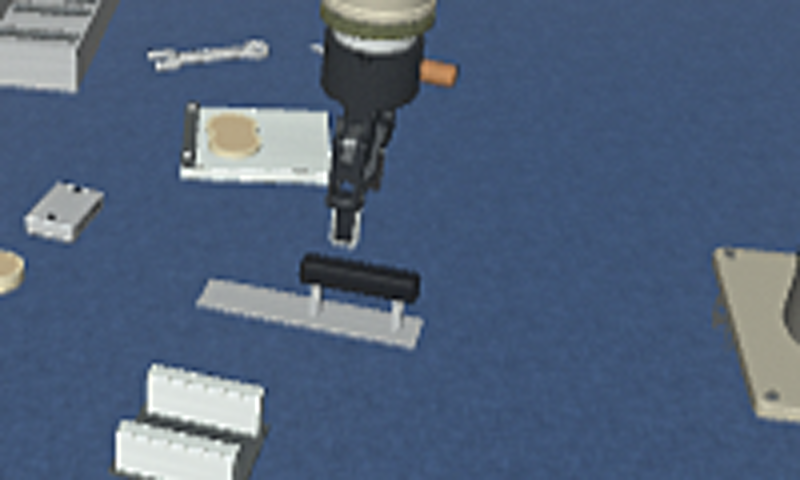

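Request:
servo_tool:
  motion:
    - [[0, -0.04, 0.6, 0.06, -0.05, -0.15], [0, 0, 0.5, 0, 0, 0], [0, 0, 0.2, 0, 0, 0], [0, 0, 0, 0, 0, 0], [0, 0, 0, 0, 0, 0]]

```text
clock: 2.95
position: [0.4427, 0.0448, 0.2101]
ee_rot: [0.757, 0.654, 0.007, 0.002]
ft_force: [0.6, 0.3, 0.4]
grip_width: 0.998
```

```bash
python3 plan.py .4377 .0434 .201 -8.25
```

```text
t 2.95 pos [0.4427 0.0448 0.2101] F [0.6 0.3 0.4] w 0.998
shift units [-0.044 -0.097  0.181] turn units [ 0.141 -0.091 -0.018]
```

Request:
servo_tool:
  motion:
    - [[-0.04, -0.1, 0.18, 0.14, -0.09, -0.02], [0, 0, 0, 0, 0, 0]]

```text
clock: 3.15
position: [0.4382, 0.0439, 0.2027]
ee_rot: [0.756, 0.654, 0.001, 0.0]
ft_force: [0.2, -0.2, -0.3]
grip_width: 1.0
```

```bash
python3 plan.py .4377 .0434 .201 -8.25
```

```text
t 3.15 pos [0.4382 0.0439 0.2027] F [ 0.2 -0.2 -0.3] w 1.0
shift units [-0.011 -0.008  0.035] turn units [ 0.025 -0.02   0.002]
```

Request:
servo_tool:
  motion:
    - [[-0.01, -0.01, 0.04, 0.02, -0.02, 0], [0, 0, 0, 0, 0, 0], [0, 0, 0, 0, 0, 0], [0, 0, 0, 0, 0, 0], [0, 0, 0, 0, 0, 0], [0, 0, 0, 0, 0, 0], [0, 0, 0, 0, 0, 0], [0, 0, 0, 0, 0, 0]]
  jaw: 255
  force: 80

```text
clock: 3.95
position: [0.438, 0.0435, 0.2018]
ee_rot: [0.756, 0.654, 0.001, 0.0]
ft_force: [-1.1, -0.1, 1.1]
grip_width: 0.247
```

```bash
python3 plan.py .4377 .0434 .201 -8.25
```

```text
t 3.95 pos [0.438  0.0435 0.2018] F [-1.1 -0.1  1.1] w 0.247
shift units [-0.004 -0.006  0.015] turn units [ 0.018 -0.01  -0.001]
```

Request:
servo_tool:
  motion:
    - [[0, 0, -0.3, 0, 0, 0], [0, 0, -0.5, 0, 0, 0], [0, 0, -0.5, 0, 0, 0], [0, 0, 0, 0, 0, 0]]

```text
clock: 4.35
position: [0.4368, 0.0431, 0.2671]
ee_rot: [0.756, 0.654, -0.002, -0.0]
ft_force: [-0.4, -0.2, -3.2]
grip_width: 0.243
```

```bash
python3 plan.py .3932 -.2467 .262 5.64;python3 - <<'E'
from h import *
c=cams.camera("side"); crop(c,210,130,200,120,4,"pics/f.png")
E
```

```text
t 4.35 pos [0.4368 0.0431 0.2671] F [-0.4 -0.2 -3.2] w 0.243
shift units [-5.861 -0.029  0.114] turn units [-0.031  0.021 -2.781]
```

View pics/f.png

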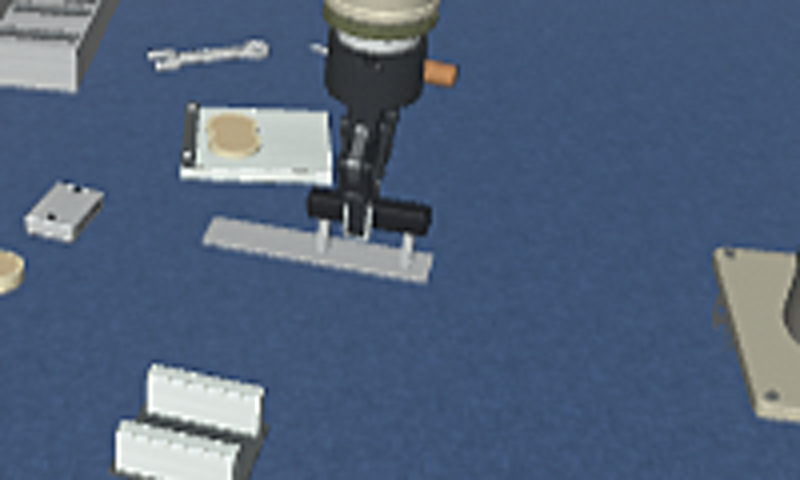

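Request:
servo_tool:
  motion:
    - [[-0.5, 0, 0, 0, 0, 0], [-0.8, 0, 0, 0, 0, 0], [-0.8, 0, 0, 0, 0, 0], [-0.8, 0, 0, 0, 0, 0], [-0.8, 0, 0, 0, 0, 0], [-0.8, 0, 0, 0, 0, 0], [-0.8, 0, 0, 0, 0, 0], [-0.4, 0, 0, 0, 0, -0.5], [0, 0, 0, 0, 0, -0.8], [0, 0, 0, 0, 0, -0.8], [0, 0, 0, 0, 0, -0.6], [0, 0, 0, 0, 0, 0]]

```text
clock: 5.6
position: [0.3873, -0.2482, 0.252]
ee_rot: [0.67, 0.742, -0.01, -0.007]
ft_force: [0.2, -0.6, -2.8]
grip_width: 0.24
```

```bash
python3 plan.py .3932 -.2467 .262 5.64
```

```text
t 5.6 pos [ 0.3873 -0.2482  0.252 ] F [ 0.2 -0.6 -2.8] w 0.24
shift units [ 0.017  0.115 -0.204] turn units [-0.269  0.029  0.047]
```

Request:
servo_tool:
  motion:
    - [[0.02, 0.12, -0.2, -0.27, 0.03, 0.05], [0, 0, 0, 0, 0, 0], [0, 0, 0, 0, 0, 0]]

```text
clock: 5.9
position: [0.3936, -0.2459, 0.2611]
ee_rot: [0.673, 0.74, 0.0, -0.0]
ft_force: [-0.0, -0.6, -3.3]
grip_width: 0.242
```

```bash
python3 plan.py .3932 -.2467 .2168 5.64; python3 - <<'E'
from h import *
c=cams.camera("side"); crop(c,230,110,180,120,4,"pics/g.png")
c=cams.camera("top"); crop(c,290,150,110,130,5,"pics/g2.png")
E
```

```text
t 5.9 pos [ 0.3936 -0.2459  0.2611] F [-0.  -0.6 -3.3] w 0.242
shift units [-0.017 -0.009  0.887] turn units [-0.001 -0.008 -0.044]
```

View pics/g.png

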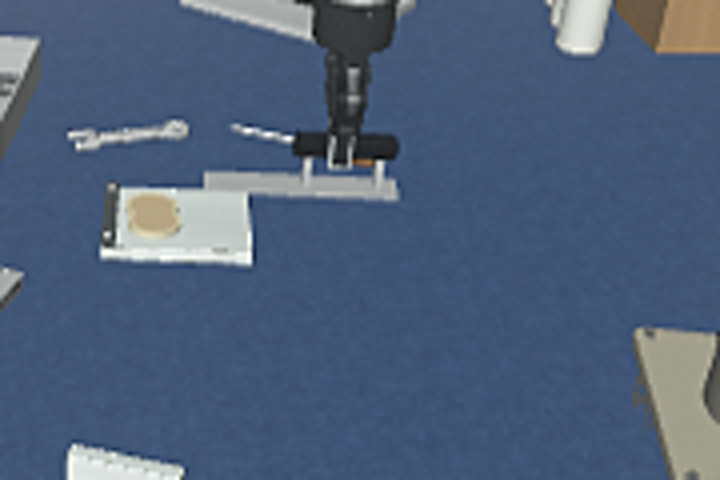

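View pics/g2.png

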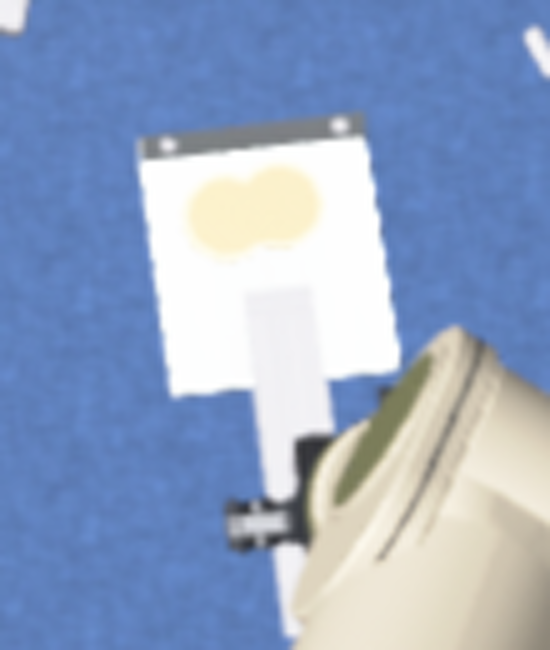

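```bash
python3 - <<'E'
from h import *
T=cams.camera("top")
a=lambda X,Y:((X+.5)/5-.5+290,(Y+.5)/5-.5+150)
l=p2w(T,*a(245,293),.0615);r=p2w(T,*a(313,286),.0615);m=(l+r)/2
o=status.get_obs();print(l,r,np.linalg.norm(l-r),"tip",m,"yaw",np.degrees(np.arctan2(-(l-r)[0],(l-r)[1])))
t=np.radians(5.64);print("pred tip",o["position"]+.13*np.array([np.cos(t),np.sin(t),0]))
b=np.array([.5481,-.2379]);d=m[:2]-b;print("board frame",np.cos(t)*d[0]+np.sin(t)*d[1],-np.sin(t)*d[0]+np.cos(t)*d[1])
E
```

```text
[ 0.52033838 -0.2156729   0.0615    ] [ 0.5238723  -0.25345963  0.0615    ] 0.03795161931612432 tip [ 0.52210534 -0.23456626  0.0615    ] yaw 5.342913130054358
pred tip [ 0.52293065 -0.23322163  0.26118767]
board frame -0.02554118669051078 0.005872292476370951
```

```bash
cat > tip.py <<'E'
# tip.py frame x y z pitch : plan for the lifter tip (frame b=board, s=stand; x,y mm in frame, z mm underside of tip above table)
from plan import *
F={"b":(.5481,-.2379,5.64),"s":(.5465,.2303,-8.91),"l":(.438,.0435,-8.25)}
fx,fy,yaw=F[sys.argv[1]];x,y,z,p=map(float,sys.argv[2:6])
v=R.from_euler('z',yaw,degrees=True).apply([x/1e3,y/1e3,0])+[fx,fy,z/1e3]
L=R.from_euler('zyx',[yaw,p,0],degrees=True)
plan(v-L.apply([.13,0,-.2018]),yaw,p)
o=status.get_obs();Lm=R.from_quat(o["ee_rot"])*R.from_matrix(np.array([[0,1,0],[1,0,0],[0,0,-1.]]))
t=o["position"]+Lm.apply([.13,0,-.2018]);d=R.from_euler('z',-yaw,degrees=True).apply(t-[fx,fy,0])
e=Lm.as_euler('zyx',degrees=True);print("tip now mm",(d*1e3).round(1),"yawerr",(e[0]-yaw).round(2),"pitch",e[1].round(2),"roll",e[2].round(2))
E
python3 tip.py b -25 6.4 14 0.8
```

```text
t 6.05 pos [ 0.3936 -0.246   0.2612] F [-0.2  0.1 -2.7] w 0.245
shift units [-0.02   0.048  0.872] turn units [ 0.159  0.009 -0.04 ]
tip now mm [-24.6   6.8  59.4] yawerr -0.2 pitch 0.01 roll 0.03
```

Request:
servo_tool:
  motion:
    - [[-0.02, 0.05, 0.3, 0.16, 0, -0.04], [0, 0, 0.3, 0, 0, 0], [0, 0, 0.2, 0, 0, 0], [0, 0, 0, 0, 0, 0], [0, 0, 0, 0, 0, 0]]

```text
clock: 6.55
position: [0.3962, -0.2468, 0.2203]
ee_rot: [0.672, 0.741, -0.005, -0.005]
ft_force: [-0.3, 0.6, -1.1]
grip_width: 0.242
```

```bash
python3 tip.py b -25 6.4 12.5 0.8
```

```text
t 6.55 pos [ 0.3962 -0.2468  0.2203] F [-0.3  0.6 -1.1] w 0.242
shift units [ 0.    -0.002  0.085] turn units [ 0.005  0.012 -0.003]
tip now mm [-24.8   6.1  16.8] yawerr -0.01 pitch 0.77 roll -0.06
```

Request:
servo_tool:
  motion:
    - [[0, 0, 0.05, 0, 0, 0], [0, 0, 0.02, 0, 0, 0], [0, 0, 0.02, 0, 0, 0], [0, 0, 0, 0, 0, 0]]

```text
clock: 6.95
position: [0.3966, -0.247, 0.2169]
ee_rot: [0.672, 0.741, -0.004, -0.004]
ft_force: [-0.1, 0.3, -2.3]
grip_width: 0.243
```

```bash
python3 tip.py b -25 6.4 12 0.8
```

```text
t 6.95 pos [ 0.3966 -0.247   0.2169] F [-0.1  0.3 -2.3] w 0.243
shift units [ 0.007 -0.01   0.026] turn units [ 0.032  0.017 -0.005]
tip now mm [-23.9   5.7  13.7] yawerr -0.02 pitch 0.63 roll -0.07
```

Request:
servo_tool:
  motion:
    - [[0, -0.01, 0.03, 0.03, 0.02, 0], [0, 0, 0.02, 0, 0, 0], [0, 0, 0.02, 0, 0, 0], [0, 0, 0, 0, 0, 0]]

```text
clock: 7.35
position: [0.3962, -0.2475, 0.2141]
ee_rot: [0.672, 0.741, -0.004, -0.005]
ft_force: [-2.9, 1.5, 3.6]
grip_width: 0.245
```

```bash
python3 tip.py b -25 6.4 12 0.8
```

```text
t 7.35 pos [ 0.3962 -0.2475  0.2141] F [-2.9  1.5  3.6] w 0.245
shift units [ 0.015 -0.002 -0.03 ] turn units [ 0.015 -0.006 -0.009]
tip now mm [-24.6   5.6  10.7] yawerr -0.04 pitch 0.73 roll 0.04
```

Request:
servo_tool:
  motion:
    - [[0.015, 0.1, -0.01, 0, 0, 0], [0, 0.1, 0, 0, 0, 0], [0, 0.1, 0, 0, 0, 0], [0, 0.1, 0, 0, 0, 0], [0, 0, 0, 0, 0, 0]]

```text
clock: 7.85
position: [0.418, -0.245, 0.2147]
ee_rot: [0.672, 0.741, -0.004, -0.004]
ft_force: [1.7, -0.1, -0.2]
grip_width: 0.245
```

```bash
python3 tip.py b -5 6.4 11.5 0.8
```

```text
t 7.85 pos [ 0.418  -0.245   0.2147] F [ 1.7 -0.1 -0.2] w 0.245
shift units [ 0.008 -0.04  -0.008] turn units [ 0.03   0.002 -0.013]
tip now mm [-2.5  5.8 11.4] yawerr -0.06 pitch 0.65 roll 0.01
```

Request:
servo_tool:
  motion:
    - [[0.01, 0.1, 0.01, 0.03, 0, 0], [0, 0.1, 0, 0, 0, 0], [0, 0.1, 0.01, 0, 0, 0], [0, 0.1, 0, 0, 0, 0], [0, 0, 0, 0, 0, 0]]

```text
clock: 8.35
position: [0.4389, -0.2437, 0.2143]
ee_rot: [0.673, 0.74, -0.005, -0.005]
ft_force: [-0.3, 0.5, 2.9]
grip_width: 0.241
```

```bash
python3 tip.py b 20 6.4 11.5 0.8; python3 - <<'E'
from h import *
c=cams.camera("side"); crop(c,240,130,110,80,7,"pics/i.png")
c=cams.camera("top"); crop(c,300,160,90,80,8,"pics/i2.png")
E
```

```text
t 8.35 pos [ 0.4389 -0.2437  0.2143] F [-0.3  0.5  2.9] w 0.241
shift units [ 0.022  0.041 -0.016] turn units [-0.012  0.002 -0.036]
tip now mm [17.7  4.8 10.6] yawerr -0.18 pitch 0.86 roll -0.02
```

View pics/i.png

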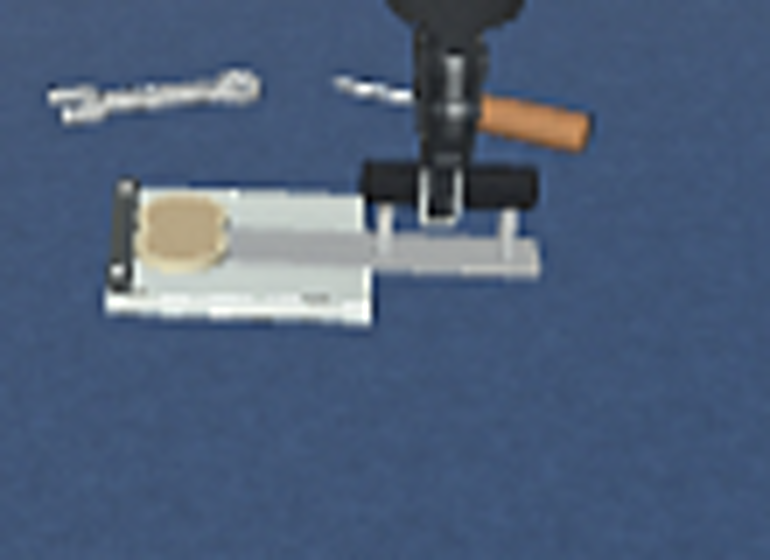

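View pics/i2.png

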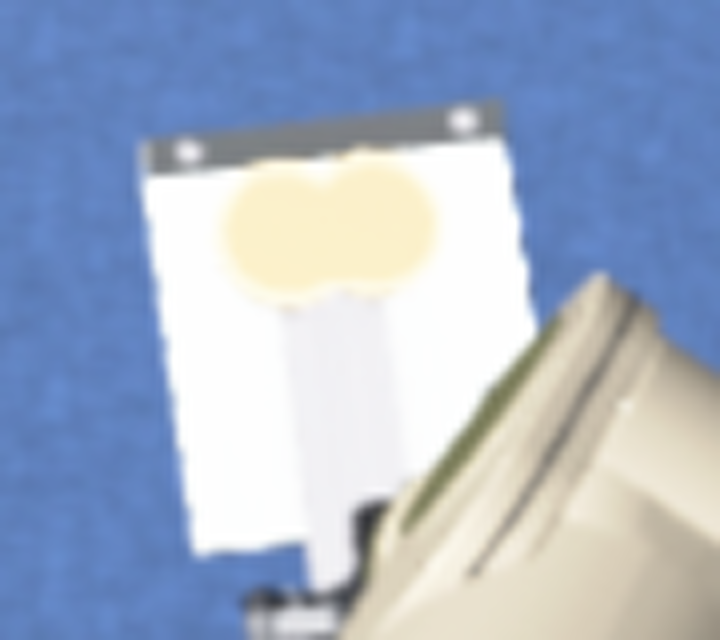

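Request:
servo_tool:
  motion:
    - [[0.02, 0.1, 0, 0, 0, -0.04], [0, 0.1, 0, 0, 0, 0], [0, 0.1, 0, 0, 0, 0], [0, 0.1, 0, 0, 0, 0], [0, 0, 0, 0, 0, 0]]

```text
clock: 8.95
position: [0.4588, -0.2413, 0.2143]
ee_rot: [0.672, 0.741, -0.006, -0.006]
ft_force: [0.8, 0.3, 3.9]
grip_width: 0.246
```

```bash
python3 tip.py b 40 6.4 11.5 0.8; python3 - <<'E'
from h import *
c=cams.camera("side"); crop(c,240,130,110,80,7,"pics/j.png")
c=cams.camera("top"); crop(c,300,160,90,80,8,"pics/j2.png")
E
```

```text
t 8.95 pos [ 0.4588 -0.2413  0.2143] F [0.8 0.3 3.9] w 0.246
shift units [ 0.015  0.04  -0.016] turn units [-0.033 -0.004 -0.013]
tip now mm [37.4  5.6 10.4] yawerr -0.06 pitch 0.97 roll 0.0
```

View pics/j.png

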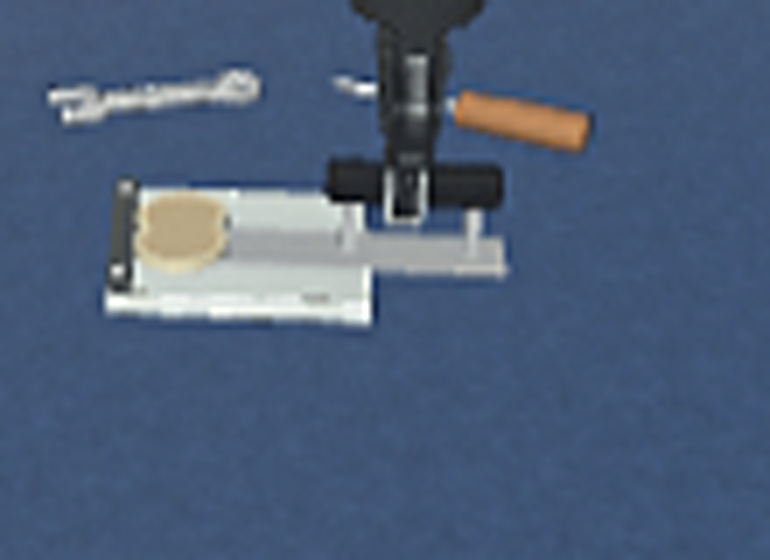

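View pics/j2.png

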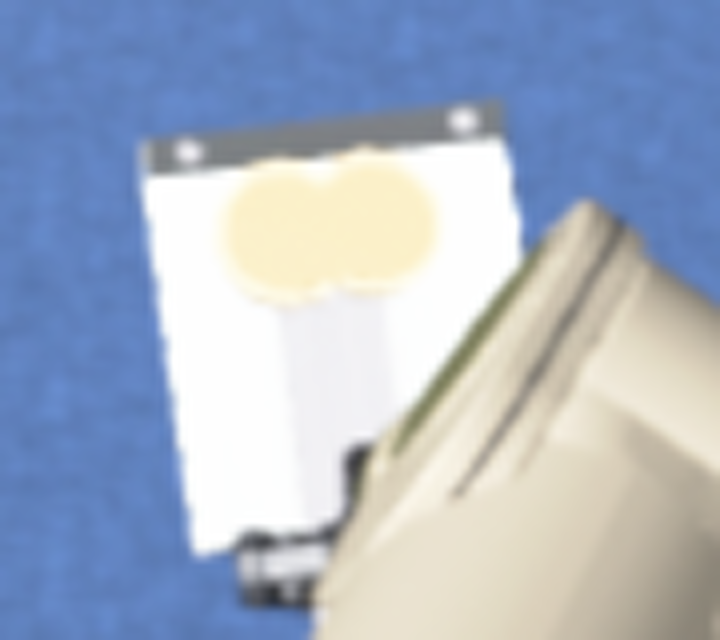

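Request:
servo_tool:
  motion:
    - [[0.015, 0.1, -0.01, -0.03, 0, -0.01], [0, 0.1, 0, 0, 0, 0], [0, 0.1, 0, 0, 0, 0], [0, 0.07, 0, 0, 0, 0], [0, 0, 0, 0, 0, 0]]

```text
clock: 9.55
position: [0.4772, -0.239, 0.2142]
ee_rot: [0.672, 0.741, -0.006, -0.007]
ft_force: [-3.2, 0.9, 6.2]
grip_width: 0.242
```

```bash
python3 tip.py b 57 6.4 11.5 0.8
```

```text
t 9.55 pos [ 0.4772 -0.239   0.2142] F [-3.2  0.9  6.2] w 0.242
shift units [ 0.006  0.01  -0.017] turn units [-0.044 -0.018 -0.017]
tip now mm [55.7  6.3 10.2] yawerr -0.08 pitch 1.03 roll 0.07
```

Request:
servo_tool:
  motion:
    - [[0, -0.03, -0.06, 0, 0, 0], [0, -0.06, -0.12, -0.1, 0, 0], [0, -0.04, -0.15, -0.1, 0, 0], [0, 0, -0.2, -0.06, 0, 0], [0, 0, -0.2, 0, 0, 0], [0, 0, -0.2, 0, 0, 0], [0, 0, 0, 0, 0, 0]]

```text
clock: 10.25
position: [0.4705, -0.2385, 0.2636]
ee_rot: [0.671, 0.741, 0.003, -0.0]
ft_force: [0.5, 0.2, -2.8]
grip_width: 0.242
```

```bash
python3 tip.py b 55 6.4 75 0; python3 - <<'E'
from h import *
c=cams.camera("side"); crop(c,240,110,110,90,7,"pics/k.png")
c=cams.camera("top"); crop(c,300,160,90,80,8,"pics/k2.png")
E
```

```text
t 10.25 pos [ 0.4705 -0.2385  0.2636] F [ 0.5  0.2 -2.8] w 0.242
shift units [-0.011  0.047 -0.263] turn units [ 0.05  -0.052  0.002]
tip now mm [53.6  8.  62.4] yawerr 0.01 pitch -0.22 roll 0.28
```

View pics/k.png

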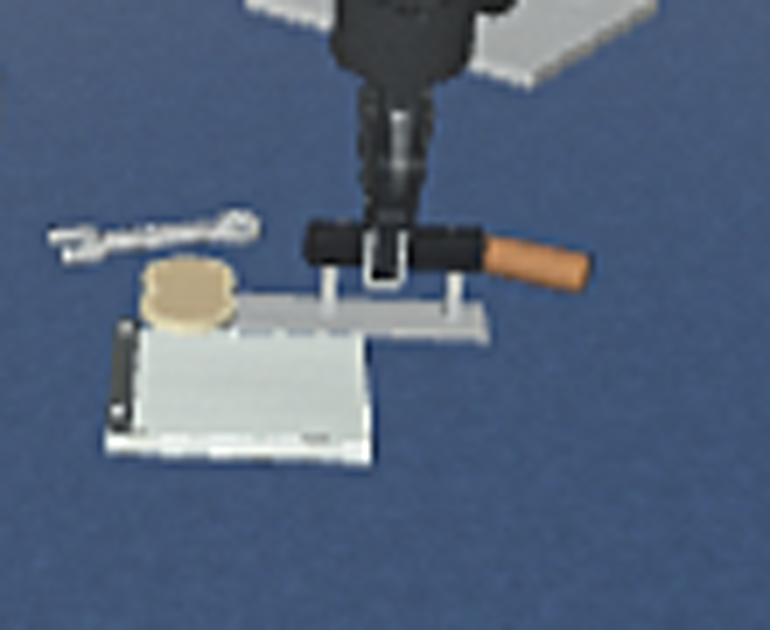

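View pics/k2.png

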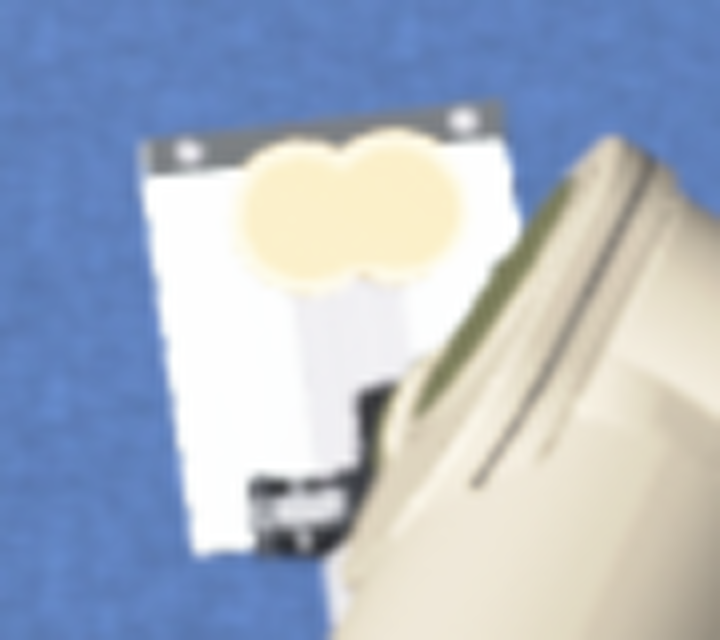

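```bash
cat > sl.py <<'E'
# slice in lifter frame from top crop lobes px (crop x0,y0,s) 
from plan import *
def sl(P,Q,x0,y0,s,z):
    T=cams.camera("top")
    w=[p2w(T,(X+.5)/s-.5+x0,(Y+.5)/s-.5+y0,z) for X,Y in(P,Q)]
    m=(w[0]+w[1])/2;d=w[0]-w[1]
    o=status.get_obs();Lm=R.from_quat(o["ee_rot"])*R.from_matrix(np.array([[0,1,0],[1,0,0],[0,0,-1.]]))
    q=Lm.inv().apply(m-o["position"])+[0,0,.2018]
    print("slice world",m.round(4),"yaw",np.degrees(np.arctan2(-d[0],d[1])).round(1),"in lifter",q.round(4),"lifter yaw",Lm.as_euler('zyx',degrees=True).round(2),"lobe dist",np.linalg.norm(d).round(4))
E
python3 -c "
from sl import *
sl((305,217),(395,205),300,160,8,.0745)"
python3 tip.py s 22 0 82 0
```

```text
slice world [ 0.5807 -0.2288  0.0745] yaw 7.1 in lifter [ 0.1107 -0.0027  0.0143] lifter yaw [ 5.66 -0.08  0.32] lobe dist 0.0315
t 10.4 pos [ 0.47   -0.2381  0.2618] F [ 0.2  0.5 -2.6] w 0.238
shift units [ 9.717  0.357 -0.387] turn units [ 0.014 -0.065  2.914]
tip now mm [ 122.9 -440.7   60.3] yawerr 14.57 pitch -0.08 roll 0.32
```

Request:
servo_tool:
  motion:
    - [[0, 0, -0.1, 0, -0.03, 0], [0, 0, -0.2, 0, -0.03, 0], [0.05, 0, -0.15, 0, 0, 0], [0.1, 0, 0, 0, 0, 0], [0.15, 0, 0, 0, 0, 0], [0.2, 0, 0, 0, 0, 0], [0.25, 0, 0, 0, 0, 0], [0.25, 0, 0, 0, 0, 0], [0.25, 0, 0, 0, 0, 0], [0.25, 0, 0, 0, 0, 0], [0.25, 0, 0, 0, 0, 0], [0.25, 0, 0, 0, 0, 0]]

```text
clock: 11.6
position: [0.458, -0.1298, 0.284]
ee_rot: [0.671, 0.741, -0.0, -0.001]
ft_force: [-1.1, 0.1, -3.0]
grip_width: 0.246
```

```bash
python3 tip.py s 22 0 80 0
```

```text
t 11.6 pos [ 0.458  -0.1298  0.284 ] F [-1.1  0.1 -3. ] w 0.246
shift units [7.536 0.389 0.052] turn units [-0.026 -0.01   2.924]
tip now mm [  93.6 -336.6   81.9] yawerr 14.62 pitch 0.13 roll 0.06
```

Request:
servo_tool:
  motion:
    - [[0.25, 0, 0, 0, 0, 0.1], [0.25, 0, 0, 0, 0, 0.15], [0.3, 0, 0, 0, 0, 0.2], [0.3, 0, 0, 0, 0, 0.2], [0.3, 0, 0, 0, 0, 0.2], [0.3, 0, 0, 0, 0, 0.2], [0.3, 0, 0, 0, 0, 0.2], [0.3, 0, 0, 0, 0, 0.2], [0.3, 0, 0, 0, 0, 0.2], [0.3, 0, 0, 0, 0, 0.2], [0.3, 0, 0, 0, 0, 0.2], [0.25, 0, 0, 0, 0, 0.2]]

```text
clock: 12.8
position: [0.4489, 0.0588, 0.2818]
ee_rot: [0.74, 0.672, -0.001, -0.003]
ft_force: [-0.0, -0.1, -2.0]
grip_width: 0.241
```

```bash
python3 tip.py s 22 0 80 0
```

```text
t 12.8 pos [0.4489 0.0588 0.2818] F [-0.  -0.1 -2. ] w 0.241
shift units [ 3.729 -0.543  0.014] turn units [-0.078 -0.03   0.679]
tip now mm [  58.5 -176.3   79.1] yawerr 3.39 pitch 0.37 roll 0.2
```

Request:
servo_tool:
  motion:
    - [[0.25, -0.05, 0, -0.04, 0, 0.15], [0.3, -0.05, 0, -0.04, 0, 0.15], [0.3, -0.05, 0, 0, -0.03, 0.15], [0.3, -0.05, 0, 0, 0, 0.1], [0.3, -0.05, 0, 0, 0, 0.05], [0.3, -0.05, 0, 0, 0, 0], [0.3, -0.05, 0, 0, 0, 0], [0.3, -0.05, 0, 0, 0, 0], [0.25, -0.05, 0, 0, 0, 0], [0.2, -0.03, 0, 0, 0, 0], [0.1, 0, 0, 0, 0, 0], [0, 0, 0, 0, 0, 0]]

```text
clock: 14.0
position: [0.4382, 0.22, 0.28]
ee_rot: [0.756, 0.655, -0.001, -0.001]
ft_force: [-0.3, -0.4, -3.4]
grip_width: 0.239
```

```bash
python3 tip.py s 22 0 80 0; python3 - <<'E'
from h import *
c=cams.camera("side"); crop(c,220,140,120,120,6,"pics/m.png")
c=cams.camera("top"); crop(c,150,160,110,90,7,"pics/m2.png")
E
```

```text
t 14.0 pos [0.4382 0.22   0.28  ] F [-0.3 -0.4 -3.4] w 0.239
shift units [ 0.539 -0.046 -0.035] turn units [-0.027  0.01   0.136]
tip now mm [ 24.1 -25.5  77.9] yawerr 0.68 pitch 0.14 roll -0.03
```

View pics/m.png

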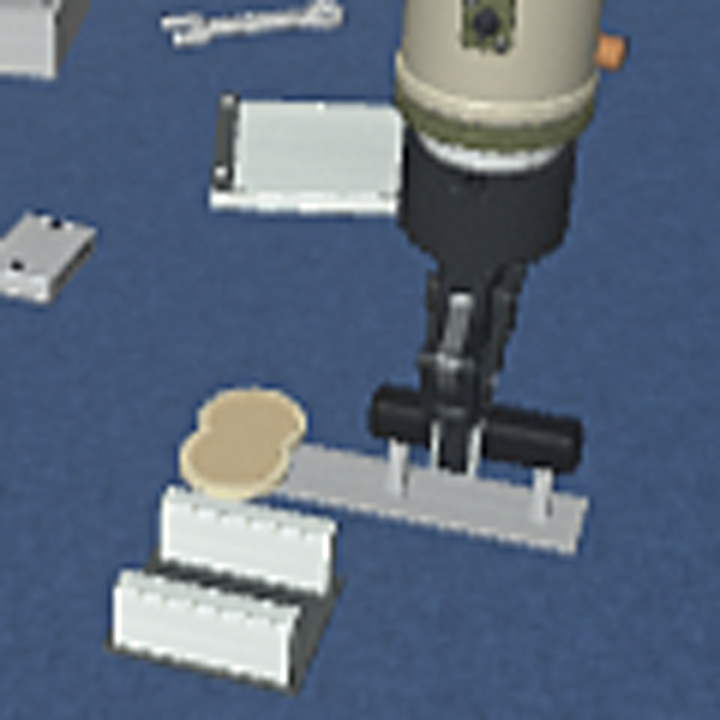

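View pics/m2.png

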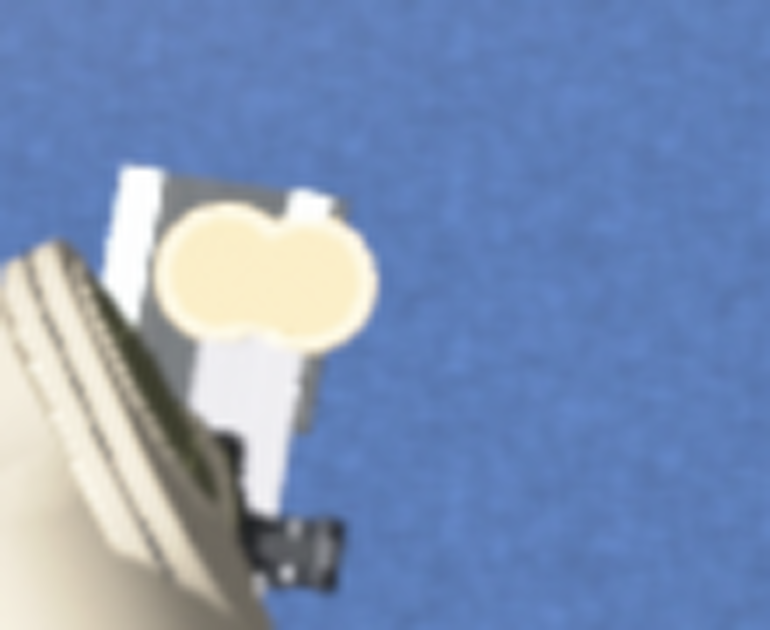

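```bash
sed 's/ ((45,43,40),D(47,477)),((-45,43,40),D(200,506)),/ /' fit.py > fit2.py; python3 fit2.py | grep -A1 stand
python3 -c "
from sl import *
sl((225,270),(308,285),150,160,7,.0905)"
```

```text
stand [ 0.5473  0.2317 -0.167 ] deg -9.57
[[0.6, 0.5], [-0.1, 0.2], [0.1, -0.1], [-0.2, -0.1], [0.6, 0.7], [-0.9, 0.2], [0.3, 0.0], [-0.2, -0.1], [-0.8, -0.1], [-0.6, 0.3]]
slice world [0.5458 0.2006 0.0905] yaw -10.9 in lifter [ 0.1094 -0.0022  0.0125] lifter yaw [-8.34  0.15 -0.03] lobe dist 0.0333
```

```bash
sed -i 's/"s":(.5465,.2303,-8.91)/"s":(.5473,.2317,-9.4)/' tip.py; python3 tip.py s 20.6 1.5 65 0
```

```text
t 14.25 pos [0.4383 0.2187 0.2801] F [ 0.   0.7 -4.1] w 0.246
shift units [ 0.644 -0.068  0.266] turn units [-0.028  0.011  0.213]
tip now mm [ 24.1 -28.4  78. ] yawerr 1.06 pitch 0.15 roll -0.03
```

Request:
servo_tool:
  motion:
    - [[0.1, -0.02, 0, -0.03, 0, 0.1], [0.2, -0.02, 0, 0, 0, 0.11], [0.2, -0.02, 0, 0, 0, 0], [0.14, 0, 0, 0, 0, 0], [0, 0, 0.05, 0, 0, 0], [0, 0, 0.1, 0, 0, 0], [0, 0, 0.05, 0, 0, 0], [0, 0, 0, 0, 0, 0], [0, 0, 0, 0, 0, 0]]

```text
clock: 15.15
position: [0.4406, 0.2531, 0.2687]
ee_rot: [0.763, 0.646, -0.001, 0.0]
ft_force: [-0.2, 0.3, -3.7]
grip_width: 0.24
```

```bash
python3 tip.py s 20.6 1.5 55 0; python3 - <<'E'
from h import *
c=cams.camera("side"); crop(c,220,160,120,110,6,"pics/n.png")
c=cams.camera("top"); crop(c,150,160,110,90,7,"pics/n2.png")
E
```

```text
t 15.15 pos [0.4406 0.2531 0.2687] F [-0.2  0.3 -3.7] w 0.24
shift units [-0.043 -0.013  0.239] turn units [-0.001  0.017 -0.027]
tip now mm [21.3  3.1 66.9] yawerr -0.13 pitch 0.02 roll -0.08
```

View pics/n.png

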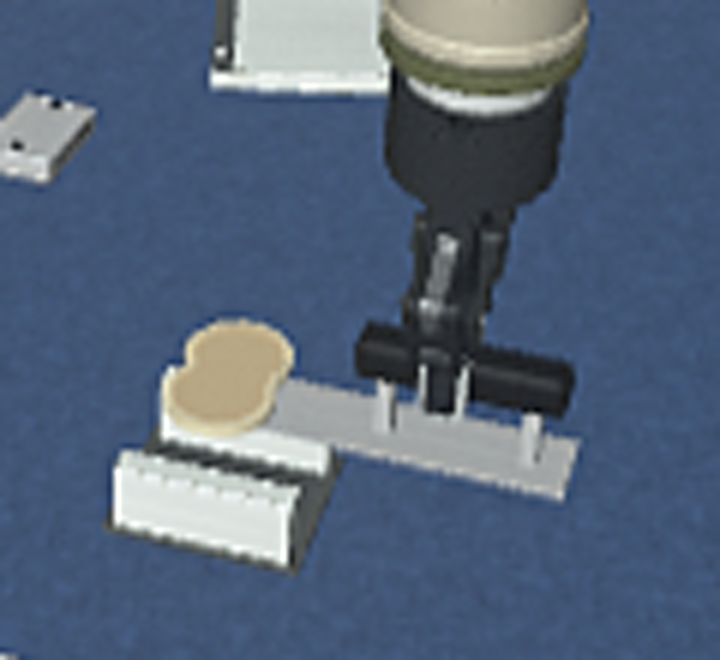

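View pics/n2.png

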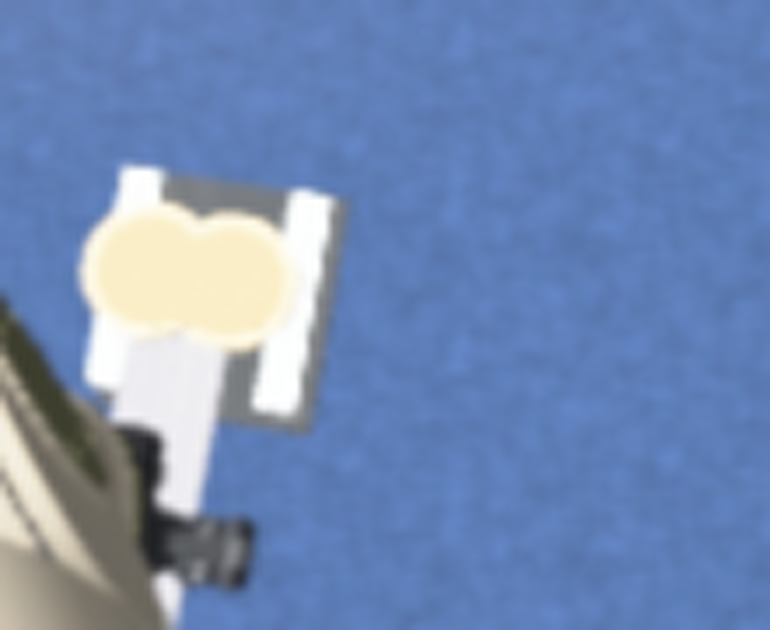

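```bash
python3 -c "
from sl import *
sl((150,268),(231,282),150,160,7,.0795)
T=cams.camera('top')
# blade edges at crop row 380 : 
for X in (114,219): print(p2w(T,(X+.5)/7-.5+150,(380.5)/7-.5+160,.0695))
b=np.array([.5473,.2317]);t=np.radians(-9.5)
m=sum(p2w(T,(X+.5)/7-.5+150,(380.5)/7-.5+160,.0695) for X in (114,219))/2
d=m[:2]-b;print('blade mid in stand frame',np.cos(t)*d[0]+np.sin(t)*d[1],-np.sin(t)*d[0]+np.cos(t)*d[1])
"
```

```text
slice world [0.5487 0.2324 0.0795] yaw -10.4 in lifter [ 0.1099 -0.0025  0.0123] lifter yaw [-9.53 -0.   -0.06] lobe dist 0.0327
[0.50838763 0.26381408 0.0695    ]
[0.50797874 0.22208664 0.0695    ]
blade mid in stand frame -0.040437195689054996 0.0046399299817561825
```

Request:
servo_tool:
  motion:
    - [[-0.04, -0.01, 0.05, 0, 0.02, -0.03], [0, 0, 0.1, 0, 0, 0], [0, 0, 0.1, 0, 0, 0], [0, 0, 0.05, 0, 0, 0], [0, 0, 0, 0, 0, 0], [0, 0, 0, 0, 0, 0]]

```text
clock: 15.95
position: [0.4398, 0.2511, 0.2526]
ee_rot: [0.763, 0.647, 0.0, -0.0]
ft_force: [0.6, 0.2, -3.0]
grip_width: 0.241
```

```bash
python3 tip.py s 20.6 1.5 42 0
```

```text
t 15.95 pos [0.4398 0.2511 0.2526] F [ 0.6  0.2 -3. ] w 0.241
shift units [-0.001 -0.003  0.176] turn units [ 0.002 -0.01   0.005]
tip now mm [20.8  1.8 50.8] yawerr 0.03 pitch -0.02 roll 0.05
```

Request:
servo_tool:
  motion:
    - [[0, 0, 0.08, 0, 0, 0], [0, 0, 0.08, 0, 0, 0], [0, 0, 0, 0, 0, 0], [0, 0, 0, 0, 0, 0]]

```text
clock: 16.35
position: [0.4398, 0.2512, 0.244]
ee_rot: [0.762, 0.647, 0.001, -0.0]
ft_force: [-0.1, 0.3, -3.3]
grip_width: 0.239
```

```bash
python3 tip.py s 20.6 1.5 40 0; python3 - <<'E'
from h import *
c=cams.camera("side"); crop(c,220,160,120,110,6,"pics/o.png")
c=cams.camera("top"); crop(c,150,160,110,90,7,"pics/o2.png")
E
```

```text
t 16.35 pos [0.4398 0.2512 0.244 ] F [-0.1  0.3 -3.3] w 0.239
shift units [-0.004 -0.004  0.044] turn units [ 0.005 -0.012  0.008]
tip now mm [20.9  2.  42.2] yawerr 0.04 pitch -0.03 roll 0.06
```

View pics/o.png

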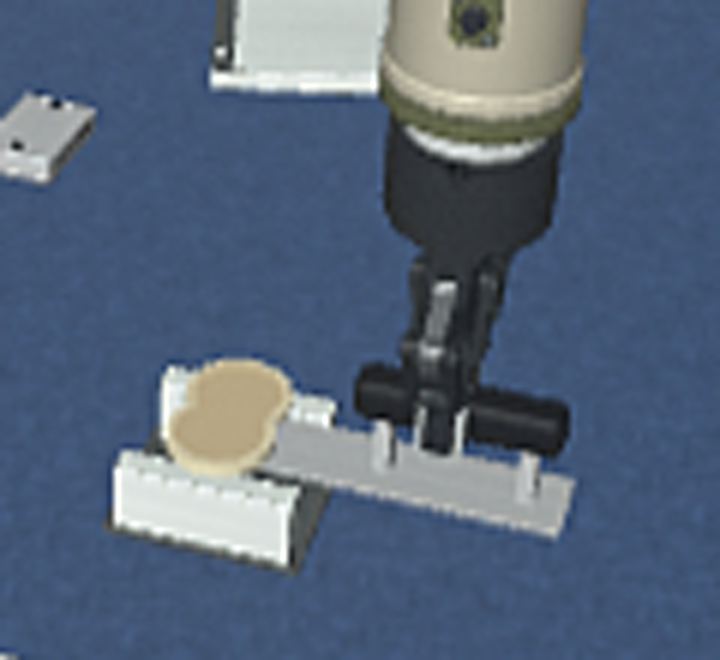

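View pics/o2.png

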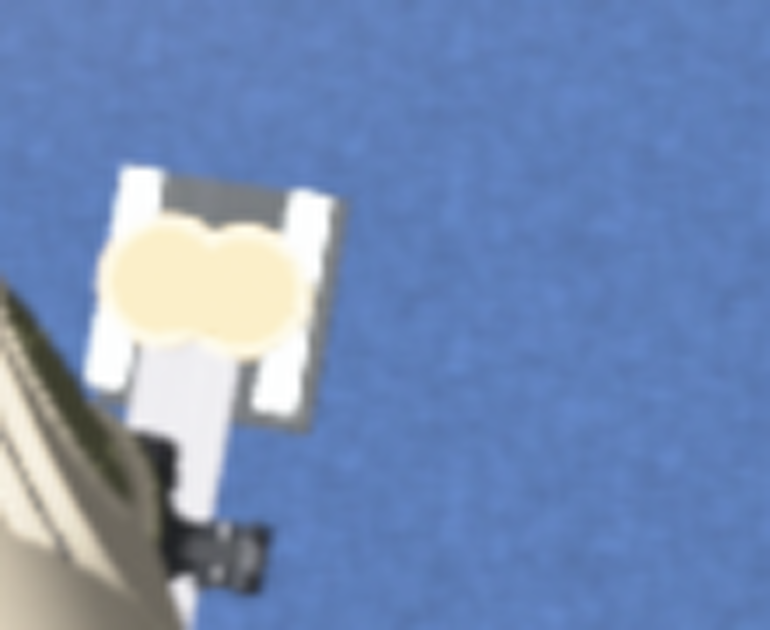

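Request:
servo_tool:
  motion:
    - [[-0.03, -0.01, 0, 0, 0, 0], [0, 0, 0.03, 0, 0, 0], [0, 0, 0.03, 0, 0, 0], [0, 0, 0.03, 0, 0, 0], [0, 0, 0.03, 0, 0, 0], [0, 0, 0, 0, 0, 0]]

```text
clock: 17.05
position: [0.4392, 0.2497, 0.2379]
ee_rot: [0.762, 0.647, 0.001, -0.0]
ft_force: [0.1, 1.1, -1.7]
grip_width: 0.245
```

```bash
python3 tip.py s 20.6 0 26 0
```

```text
t 17.05 pos [0.4392 0.2497 0.2379] F [ 0.1  1.1 -1.7] w 0.245
shift units [-0.003  0.004  0.203] turn units [ 0.012 -0.021  0.007]
tip now mm [20.6  0.6 36.3] yawerr 0.04 pitch -0.07 roll 0.1
```

Request:
servo_tool:
  motion:
    - [[0, 0, 0.06, 0, -0.02, 0], [0, 0, 0.07, 0, 0, 0], [0, 0, 0.06, 0, 0, 0], [0, 0, 0, 0, 0, 0]]

```text
clock: 17.45
position: [0.4393, 0.2499, 0.2276]
ee_rot: [0.762, 0.647, 0.0, 0.0]
ft_force: [-0.2, 0.3, -2.6]
grip_width: 0.24
```

```bash
python3 tip.py s 20.6 0 26 0; python3 - <<'E'
from h import *
c=cams.camera("side"); crop(c,220,160,120,110,6,"pics/q.png")
c=cams.camera("top"); crop(c,150,160,110,90,7,"pics/q2.png")
E
```

```text
t 17.45 pos [0.4393 0.2499 0.2276] F [-0.2  0.3 -2.6] w 0.24
shift units [-0.005  0.003 -0.003] turn units [ 0.014 -0.001  0.009]
tip now mm [20.7  0.4 26. ] yawerr 0.04 pitch -0.07 roll -0.01
```

View pics/q.png

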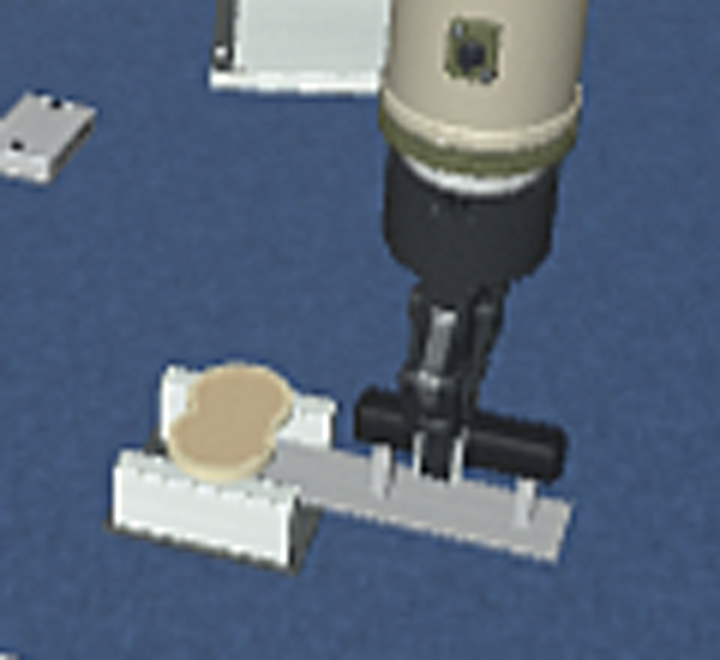

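View pics/q2.png

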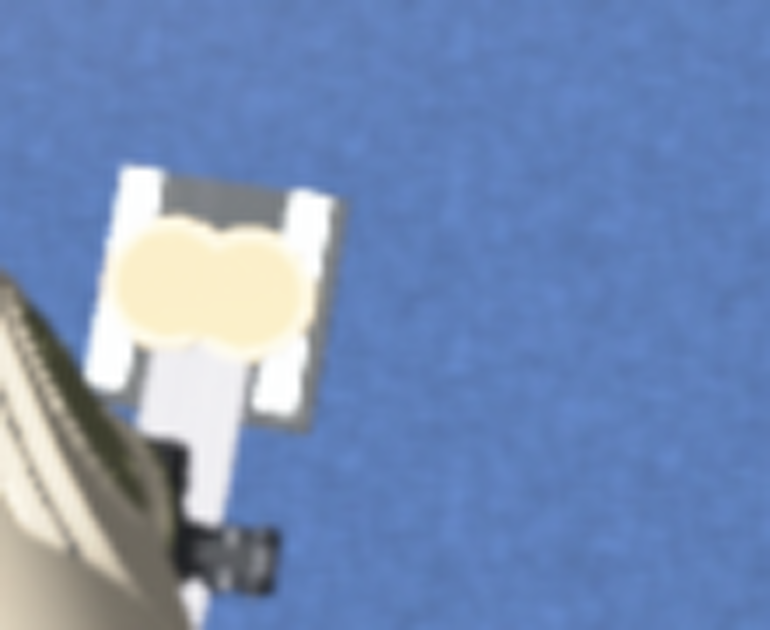

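Request:
servo_tool:
  motion:
    - [[0, -0.08, 0, 0, 0, 0], [0, -0.14, 0, 0, 0, 0], [0, -0.14, 0, 0, 0, 0], [0, -0.14, 0, 0, 0, 0], [0, -0.14, 0, 0, 0, 0], [0, -0.14, 0, 0, 0, 0], [0, 0, 0, 0, 0, 0]]

```text
clock: 18.25
position: [0.3968, 0.2571, 0.2283]
ee_rot: [0.762, 0.647, 0.001, 0.0]
ft_force: [0.5, 0.0, -2.1]
grip_width: 0.244
```

```bash
python3 tip.py s -65 0 26 0
```

```text
t 18.25 pos [0.3968 0.2571 0.2283] F [ 0.5  0.  -2.1] w 0.244
shift units [-0.008 -0.848  0.01 ] turn units [ 0.016 -0.012  0.019]
tip now mm [-22.3   0.9  26.7] yawerr 0.09 pitch -0.09 roll 0.05
```

Request:
servo_tool:
  motion:
    - [[-0.01, -0.1, 0.01, 0.02, -0.01, 0.02], [0, -0.14, 0, 0, 0, 0], [0, -0.14, 0, 0, 0, 0], [0, -0.14, 0, 0, 0, 0], [0, -0.14, 0, 0, 0, 0], [0, -0.14, 0, 0, 0, 0], [0, -0.06, 0, 0, 0, 0], [0, 0, 0, 0, 0, 0]]

```text
clock: 19.05
position: [0.3504, 0.2642, 0.2279]
ee_rot: [0.763, 0.647, 0.0, -0.0]
ft_force: [-0.3, -0.0, -3.2]
grip_width: 0.241
```

```bash
python3 tip.py s -65 0 26 0;  python3 tip.py l 130 0 40 0
```

```text
t 19.05 pos [0.3504 0.2642 0.2279] F [-0.3 -0.  -3.2] w 0.241
shift units [0.002 0.09  0.002] turn units [-0.002 -0.005 -0.001]
tip now mm [-69.5  -0.   26.1] yawerr -0.01 pitch 0.01 roll 0.03
t 19.05 pos [0.3504 0.2642 0.2279] F [-0.3 -0.  -3.2] w 0.241
shift units [-4.068  2.449 -0.28 ] turn units [-0.002 -0.005 -0.231]
tip now mm [ 11.6 203.3  26.1] yawerr -1.16 pitch 0.01 roll 0.03
```

Request:
servo_tool:
  motion:
    - [[-0.2, 0, -0.1, 0, 0, 0], [-0.5, 0, -0.1, 0, 0, 0], [-0.6, 0, -0.1, 0, 0, -0.1], [-0.6, 0, 0, 0, 0, -0.1], [-0.6, 0.2, 0, 0, 0, 0], [-0.6, 0.4, 0, 0, 0, 0], [-0.5, 0.5, 0, 0, 0, 0], [-0.3, 0.5, 0, 0, 0, 0], [-0.1, 0.4, 0, 0, 0, 0], [0, 0.2, 0, 0, 0, 0], [0, 0, 0, 0, 0, 0]]

```text
clock: 20.15
position: [0.4301, 0.035, 0.2466]
ee_rot: [0.759, 0.652, 0.003, -0.001]
ft_force: [-0.8, 0.4, -2.7]
grip_width: 0.243
```

```bash
python3 tip.py l 130 0 0 0; python3 - <<'E'
from h import *
c=cams.camera("side"); crop(c,220,140,120,120,6,"pics/r.png")
c=cams.camera("top"); crop(c,150,160,110,90,7,"pics/r2.png")
E
```

```text
t 20.15 pos [0.4301 0.035  0.2466] F [-0.8  0.4 -2.7] w 0.243
shift units [0.186 0.128 0.898] turn units [ 0.031 -0.058 -0.088]
tip now mm [123.9  -9.5  45.2] yawerr -0.44 pitch -0.2 roll 0.26
```

View pics/r.png

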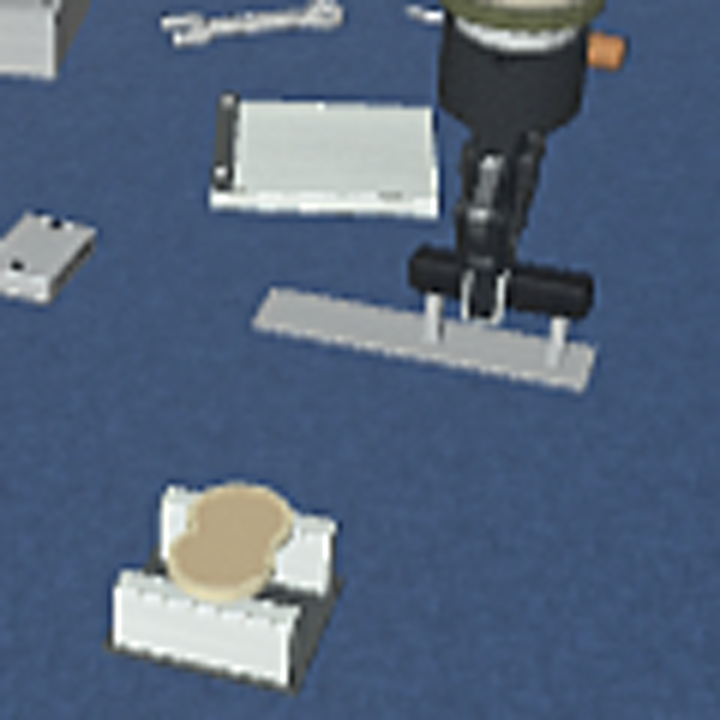

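View pics/r2.png

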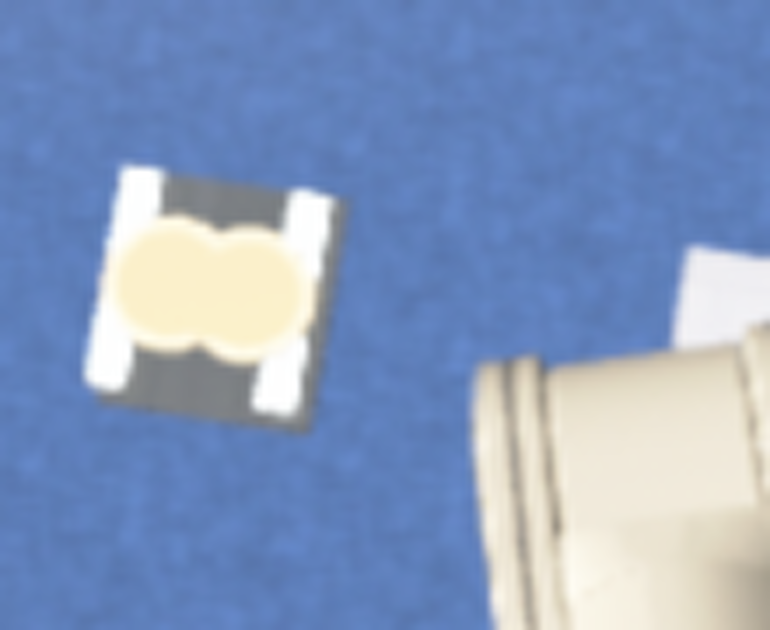

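Slice lies on both rails, centred (top crop centre about (211,288)). Now I'll set the lifter down.

Request:
servo_tool:
  motion:
    - [[0.1, 0.06, 0.1, 0.03, -0.06, -0.09], [0.08, 0.06, 0.2, 0, 0, 0], [0, 0, 0.2, 0, 0, 0], [0, 0, 0.15, 0, 0, 0], [0, 0, 0.08, 0, 0, 0], [0, 0, 0, 0, 0, 0]]

```text
clock: 20.85
position: [0.434, 0.0469, 0.2054]
ee_rot: [0.754, 0.657, -0.002, -0.002]
ft_force: [0.0, -0.0, -3.0]
grip_width: 0.241
```

```bash
python3 tip.py l 130 0 0 0
```

```text
t 20.85 pos [0.434  0.0469 0.2054] F [ 0. -0. -3.] w 0.241
shift units [-0.056  0.089  0.071] turn units [-0.057  0.006  0.083]
tip now mm [124.5   3.6   2.9] yawerr 0.42 pitch 0.29 roll 0.01
```

Request:
servo_tool:
  motion:
    - [[0, 0, 0.02, -0.05, 0, 0], [0, 0, 0.02, 0, 0, 0], [0, 0, 0.02, 0, 0, 0], [0, 0, 0, 0, 0, 0]]

```text
clock: 21.25
position: [0.4342, 0.0466, 0.2026]
ee_rot: [0.754, 0.657, 0.0, 0.0]
ft_force: [-0.8, 0.0, -2.2]
grip_width: 0.248
```

```bash
python3 tip.py l 124.5 3.6 0 0
```

```text
t 21.25 pos [0.4342 0.0466 0.2026] F [-0.8  0.  -2.2] w 0.248
shift units [ 0.021 -0.026  0.016] turn units [0.006 0.    0.076]
tip now mm [125.9   3.4   0.9] yawerr 0.38 pitch -0.03 roll -0.01
```

Request:
servo_tool:
  motion:
    - [[0, 0, 0.02, 0, 0, 0], [0, 0, 0.01, 0, 0, 0], [0, 0, 0, 0, 0, 0]]

```text
clock: 21.55
position: [0.4345, 0.0466, 0.202]
ee_rot: [0.754, 0.657, 0.001, 0.0]
ft_force: [0.1, -0.9, -2.9]
grip_width: 0.242
```

```bash
python3 tip.py l 124.5 3.6 0 0
```

```text
t 21.55 pos [0.4345 0.0466 0.202 ] F [ 0.1 -0.9 -2.9] w 0.242
shift units [ 0.021 -0.032  0.003] turn units [ 0.009 -0.01   0.075]
tip now mm [126.3   3.6   0.3] yawerr 0.37 pitch -0.05 roll 0.05
```

Request:
servo_tool:
  motion:
    - [[0, 0, 0.02, 0, 0, 0], [0, 0, 0.02, 0, 0, 0], [0, 0, 0, 0, 0, 0]]

```text
clock: 21.85
position: [0.435, 0.0465, 0.2021]
ee_rot: [0.754, 0.657, 0.001, -0.001]
ft_force: [0.1, 0.5, -2.7]
grip_width: 0.242
```

Request:
servo_tool:
  motion:
    - [[0, 0, 0, 0, 0, 0], [0, 0, 0, 0, 0, 0], [0, 0, 0, 0, 0, 0], [0, 0, 0, 0, 0, 0], [0, 0, 0, 0, 0, 0], [0, 0, 0, 0, 0, 0], [0, 0, 0, 0, 0, 0]]
  jaw: 0

```text
clock: 22.55
position: [0.4356, 0.0467, 0.2023]
ee_rot: [0.754, 0.657, 0.002, -0.0]
ft_force: [1.0, -0.1, 0.3]
grip_width: 1.002
```

```bash
python3 tip.py l 124.5 3.6 0 0
```

```text
t 22.55 pos [0.4356 0.0467 0.2023] F [ 1.  -0.1  0.3] w 1.002
shift units [ 0.016 -0.053  0.009] turn units [ 0.017 -0.035  0.074]
tip now mm [127.5   4.3   0.7] yawerr 0.37 pitch -0.11 roll 0.16
```

Released; retreat straight up.

Request:
servo_tool:
  motion:
    - [[0, 0, -0.2, 0, 0, 0], [0, 0, -0.4, 0, 0, 0], [0, 0, -0.6, 0, 0, 0], [0, 0, -0.8, 0, 0, 0], [0, 0, -0.6, 0, 0, 0], [0, 0, -0.3, 0, 0, 0], [0, 0, 0, 0, 0, 0], [0, 0, 0, 0, 0, 0]]

```text
clock: 23.35
position: [0.4345, 0.0447, 0.3567]
ee_rot: [0.755, 0.656, 0.002, 0.0]
ft_force: [-0.7, 0.3, -0.0]
grip_width: 1.002
```

```bash
python3 - <<'E'
from h import *
print(status.get_obs()["position"])
c=cams.camera("side"); crop(c,200,110,150,140,5,"pics/z.png")
c=cams.camera("top"); crop(c,150,160,110,90,7,"pics/z2.png",[]); cv2.imwrite("pics/zt.png",c["color"][:,:,::-1])
b=np.array([.5473,.2317])
for P,Q in[((172,283),(248,294))]:
    w=[p2w(c,(X+.5)/7-.5+150,(Y+.5)/7-.5+160,.05) for X,Y in(P,Q)];m=(w[0]+w[1])/2;d=w[0]-w[1];print(m,m[:2]-b,np.degrees(np.arctan2(-d[0],d[1])))
E
```

```text
[0.4345433  0.04470164 0.35672091]
[0.54728842 0.22959046 0.05      ] [-1.15792161e-05 -2.10953655e-03] -8.843768736884295
```

View pics/z.png

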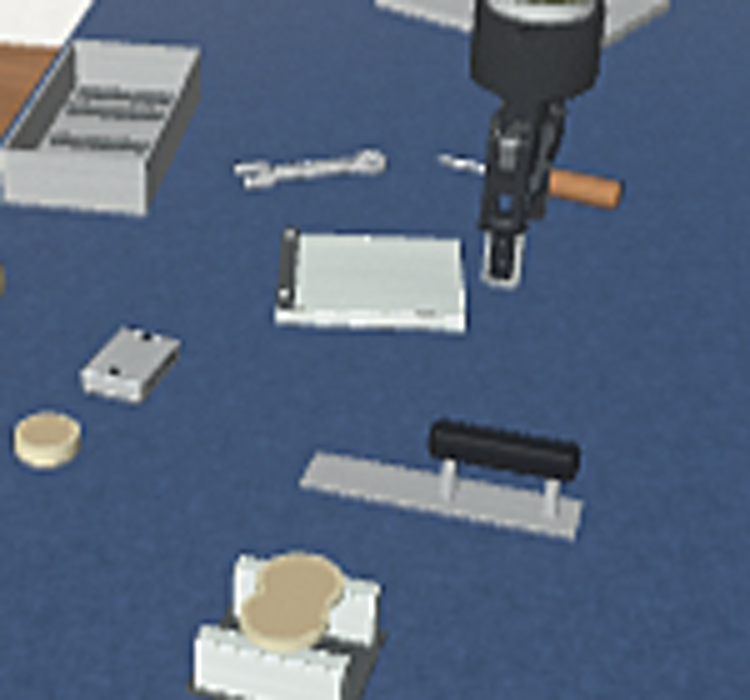

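View pics/z2.png

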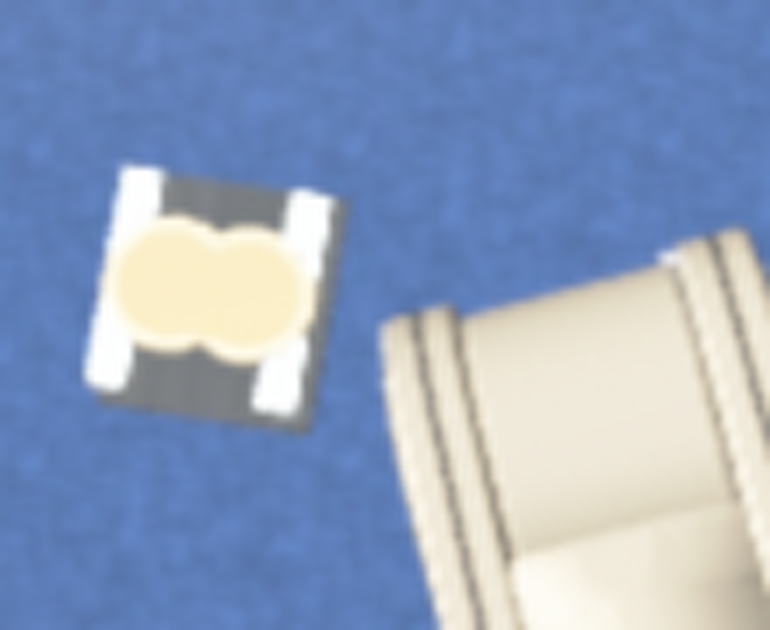

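View pics/zt.png

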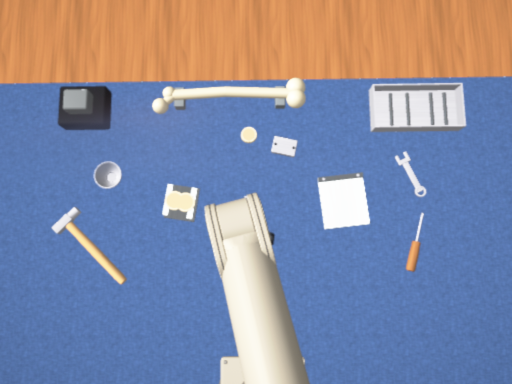

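The slice is about 2 mm off the stand's centre, flat on both rails. The lifter stands flat on the table, and the bystanders appear at the same pixels as in the first picture. I'm handing in.

```bash
python3 -c "
from workcell import order
print(order.hand_in())"
```

```text
the job is handed in; nothing more can be done
None
```

The slice is on the rail stand and the job was handed in at about 23.5 s on the robot's clock; no verdict is reported.

**What I did:** I gripped the lifter by its handle and slid the blade along the board. The slice squared up against the stop bar and the blade went under it. I lifted it about 110 mm along the blade, carried it over, and lowered it with the blade going down between the rails. Then I drew the lifter out along -x and set it flat on the table, close to where it started.

**Last checks:**
- **Slice:** it sits about 2 mm from the stand's centre. Its long side is within about 1° of square across the rails, and it looks flat on both rails in the side and top pictures.
- **Lifter:** it stands on its blade well clear of the stand. Its flatness was judged from the side picture, because the arm hid it in the final top view. The last pose reading before I opened the gripper put its underside within 0.5 mm of the table.
- **Robot and bystanders:** the gripper is open and well above everything. The bystanders appear unmoved in the final top picture.

**What disagreed:** two corner readings of the stand's near rail in the side view were about 3 pixels off the first position fit. I dropped them and refitted, which moved the estimated stand centre by about 1.5 mm. I lined up the last descent by the top picture, and the blade went between the rails without touching.

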